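Put the long nut driver away in the tool cup

ROBOT

A 6-joint arm with a two-finger parallel gripper is mounted at the origin on the work surface. World frame = base frame: x ahead of the robot, y to its left, z up, the work surface at z = 0. Lengths are in m, angles in rad, forces in N, time in s.
With the tool pointing down it reaches from about 0.3 to 0.75 m from the base axis. Payload 8.5 kg.
Tool frame: the origin (TCP) lies between the finger pads; the fingertips stand 25 mm ahead of it and the grasp point (between the pads) lies 6 mm ahead of it; z points along the fingers, y is the line along which they close (so a half turn about z gives the same grasp; the last joint's range is limited). The gripper opens to 85 mm and grips with 20 to 120 N. Pads are 22 mm wide; open, the fingers measure 114 mm over their backs; the gripper's body (76 mm by 85 mm) begins 54 mm behind the grasp point. The pads swing forward as they close: fully open they stand 13 mm farther back than shut.
Start: joints at [-1.395, 0.381, 1.297, -0, 1.464, -0.215], TCP at [0.21, -0.509, 0.256] pointing down, gripper open.
Joint ranges: [-3.11, 3.11], [-0.89, 2.33], [0.22, 2.48], [-1.42, 4.56], [0.17, 2.85], [-2.88, 2.88]. Speed limits (rad/s): [2.39, 2.39, 3.14, 3.14, 3.14, 3.14].

INTERFACE

Orientations are given as a unit quaternion [w, x, y, z].
In Python, from plant import arm gives the robot as it stands.
- The arm moves only by the tool play_rows, never from a script. Its argument "steps" is a list that holds one entry, the list of rows, each a list of 7 numbers: the closure, from 0 (fully open) to 1 (shut), then the shift along the tool's x, y, z in cm, then the turn, a rotation vector about the tool's x, y, z in degrees. A call has 1 to 20 rows; each row shifts and turns the commanded pose from where the row before left it, along the tool's axes as they then stand; what a row does not reach is not made up. A row lasts 1/8 s, in which the tool goes at most 62.5 mm and 10.7 degrees, less where a joint would pass 70% of its speed; a pose out of reach is approached as far as the arm can. A call is refused whole if a number of a shift passes 6.25 or a number of a turn 10.7, either way. A call with a gripper value outside its range is refused whole. The fingers move at their own pace and stop on an object; the grip force is fixed at half the most. Time passes only in rows, so rows that do not move let the fingers close. It gives the time, the measured TCP pose, the force, the opening and the grip force at its end, in the units of the state.
- arm.sense(): the state, without advancing time (a new reading comes with each control period).
- arm.capture(name): name is "side" or "top" or "wrist"; returns the picture (480x640x3 uint8, blue, green, red); there is no depth.
- arm.get_calibration(name): a dict with "fovy" (degrees; the focal length in pixels is half the picture's height over the tangent of half this angle, whatever the lens; pixels are square), "cx", "cy" (the principal point, pixels), "D" ([k1, k2, p1, p2, k3] as OpenCV has them; the pictures are not rectified), "rvec" (rotation vector, rad) and "tvec" (3), from world to camera coordinates, as OpenCV has them; the wrist camera has in their place "hand_eye" (4x4, takes a point from camera to tool coordinates, whose origin is the TCP and whose axes are the flange's). Camera axes: x right, y down, z forward; pixel columns grow to the right and rows downward; lengths in m; the calibration is good to about 2 mm. A picture is of the moment at which its call begins: read the wrist's pose just before it. get_calibration takes no time and is no camera call.
- arm.close_job(): hands the job in; it is judged then, once.
The state is a dict: "time_s": time; "qpos": joint angles; "qd": joint speeds; "effort": joint torques, N m; "eef_pos": TCP position; "orientation": TCP orientation; "force": force on the tool from outside, world axes, zero at the start; "torque": the same for the moment, N m; "opening": opening from 0.0 (shut) to 1.0 (fully open); "grasp_force": force on a finger pad.
Only numpy, scipy, OpenCV 4.12 (cv2) and the standard library are available. Lean on these libraries where they do the work, as an engineer would, in place of code of your own. Each camera call takes 0.05 s, during which the arm holds its last target. There are 200 camera calls.

TASK

On the repair bench two nut drivers have been left standing on control shafts of the front-panel board. Lift the long one off its shaft and set it down gently, upright with its socket end at the bottom, in the tall empty tool cup, letting go of it there, with the cup still standing. Leave the short driver on its shaft and do not disturb the low tin of screws.

Things in the scene. Friction and masses are not known exactly. Their poses are not given: they have to be found in the camera images.
- long_driver_center (a point): Centre of the long nut driver to put away: round, 190 mm long, up to 0.2 kg, z along it, handle end +z. Steel socket and shank at most 16 mm wide up to 90 mm above its foot, then grey handle 26 mm wide, 5 mm below to 95 mm above this point. Upright, foot 42 mm above the bench, hollow, sits loosely 25 mm over a shaft: lift straight up. Gripped 55 mm above this point, fingers clear the cup's rim.
- cup: The tall empty tool cup, a plain steel cylinder standing loose on the bench, 0.45 kg: 64 mm outside diameter, 110 mm high, wall 3 mm (58 mm clear mouth), floor 6 mm thick. Origin at the centre of its underside, z up. A driver in it may lean against the rim; its foot reaches the floor and its handle stands out of the cup.
- short_driver_center (a point): Centre (half-way up) of the short nut driver, same make and materials but only 100 mm long with a 26 mm handle; to be left alone, standing on another shaft of the same board, 140 mm from the long one.
- tin: The low open steel tin with screws in it, a bystander, 84 mm diameter, 40 mm high, origin at the centre of its underside; to be left alone. It and the cup may be in either place.
There are look-alikes about, which are no part of the job. Leave any green look-alike of the part that bears long_driver_center alone. What is shaped like the cup but brown is not meant.

How it is judged:
By the outcome, as a careful person would: the job done as asked, in the order asked, and still so for the second after the job is handed in, with the robot touching nothing.
It also fails if it takes over 35 s, if anything falls off the work surface, if the arm or the gripper's body presses on something with over 40 N, if the wrist force passes 120 N, or if a joint passes its speed limit or range.

## Working session

There is one attempt and no reset: what is moved stays moved. The work goes in short steps, Python scripts to look and compute and a tool call to move; the robot and the scene stay as the last step left them, time stands still between calls to the robot, and variables do not carry over. Pictures are saved under pics/ and viewed, at most 13 in all, crops included, and the job is handed in when it is done.

Besides the shell and the picture viewer there is one more tool, called after "Emit:" as name([rows], argument=value, ...), one row to a line, values as JSON. play_rows: Moves the arm, as the interface text tells. Its arguments: {"type":"object","properties":{"steps":{"type":"array","items":{"type":"array","items":{"type":"array","items":{"type":"number"}}}}},"required":["steps"]}

```bash
mkdir -p pics; ls
python3 - <<'E'
from plant import arm
import cv2
for n in("side","top"):
    cv2.imwrite(f"pics/{n}0.png",arm.capture(n)); print(n,arm.get_calibration(n))
s=arm.sense(); print(s); print(arm.get_calibration("wrist"))
E
```

```text
pics
side {'fovy': 50.94375554158704, 'cx': 315.3333611162926, 'cy': 248.99598062240705, 'D': array([0.0074373, 0.       , 0.       , 0.       , 0.       ]), 'rvec': array([ 2.23038905, -0.07756502,  0.01337929]), 'tvec': array([-0.49035785,  0.12761971,  0.8809773 ])}
top {'fovy': 50.70639368922865, 'cx': 319.5005563275868, 'cy': 247.45342484034128, 'D': array([-0.14541937,  0.        ,  0.        ,  0.        ,  0.        ]), 'rvec': array([ 2.13503359, -2.19892865,  0.08619954]), 'tvec': array([0.04639033, 0.49970692, 0.9408472 ])}
{'time_s': 0.1, 'qpos': array([-1.39529393e+00,  3.81151527e-01,  1.29816075e+00, -9.38876762e-06,
        1.46359501e+00, -2.15275677e-01]), 'qd': array([ 0.00016893, -0.00158892, -0.00196683, -0.00077155, -0.00053502,
        0.00067532]), 'effort': array([ 4.91140847e-03, -4.49218798e+01, -2.31656563e+01, -1.97725958e-04,
        3.68405075e-03,  8.23677937e-06]), 'eef_pos': array([ 0.20946711, -0.50830588,  0.25576936]), 'orientation': array([-6.57278603e-04,  9.80971903e-01,  1.94148636e-01,  8.40476033e-06]), 'force': array([-0.97742954, -0.76177963, -0.43621803]), 'torque': array([ 0.01268257,  0.00166394, -0.04339898]), 'grasp_force': 0.0, 'opening': 0.9956397991298183}
{'fovy': 68.4773237156292, 'cx': 324.1735009334325, 'cy': 238.84768282371397, 'D': array([-0.05631665,  0.        ,  0.        ,  0.        ,  0.        ]), 'hand_eye': array([[ 2.10746345e-04, -9.52734436e-01, -3.03804297e-01,
         7.81064612e-02],
       [ 9.99999819e-01,  2.94196737e-05,  6.01430503e-04,
         1.38762125e-05],
       [-5.64065728e-04, -3.03804368e-01,  9.52734269e-01,
        -1.16397476e-01],
       [ 0.00000000e+00,  0.00000000e+00,  0.00000000e+00,
         1.00000000e+00]])}
```

View pics/side0.png

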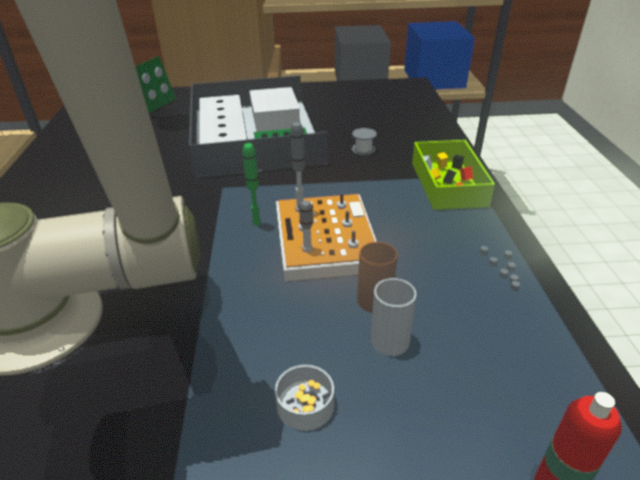

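View pics/top0.png

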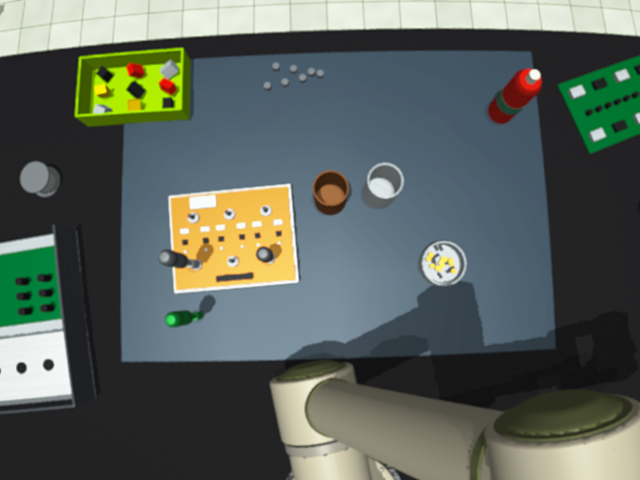

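The side view shows the long grey driver (handle end 297,127; foot ~299,205), the short one (305,205), the steel cup (394,290 rim), brown cup behind it and the tin (305,395). The top view shows the long driver's end at ~(166,257), cup rim centre ~(385,181), brown cup (331,190), tin (443,263).

```bash
cat > h.py <<'E'
from plant import arm
import cv2,numpy as np
from scipy.spatial.transform import Rotation as R
def cam(n,s=None):
    c=arm.get_calibration(n); f=240/np.tan(np.radians(c["fovy"]/2))
    K=np.array([[f,0,c["cx"]],[0,f,c["cy"]],[0,0,1]])
    if n=="wrist":
        T=np.eye(4);q=s["orientation"];T[:3,:3]=R.from_quat(q[[1,2,3,0]]).as_matrix();T[:3,3]=s["eef_pos"]
        W=T@c["hand_eye"]; Rc=W[:3,:3];o=W[:3,3]
    else:
        Rc=cv2.Rodrigues(c["rvec"])[0].T;o=-Rc@c["tvec"]
    return K,c["D"],Rc,o
def ray(C,p):
    K,D,Rc,o=C
    u=cv2.undistortPoints(np.array([[p]],float),K,D)[0,0]
    return o,Rc@np.r_[u,1]
def onz(C,p,z):
    o,d=ray(C,p);return o+d*(z-o[2])/d[2]
def proj(C,P):
    K,D,Rc,o=C
    return cv2.projectPoints(np.array([P],float),cv2.Rodrigues(Rc.T)[0],-Rc.T@o,K,D)[0][0,0]
E
python3 - <<'E'
from h import *
t=cam("top");s=cam("side")
for n,p,z in [("longtop",(166,257.5),.232),("shorttop",(265,254),.142),("cup",(385,181),.11),("brown",(331,190),.1),("tin",(443,263),.04),("greentop",(174,319),.232)]:
    P=onz(t,p,z);print(n,P.round(4),"side px",proj(s,P).round(1))
for n,p,z in [("longtop",(297,127),.232),("cup",(395,292),.11)]: print(n,onz(s,p,z).round(4))
im=cv2.imread("pics/top0.png");a=cv2.resize(im[160:340,150:420],None,fx=2.9,fy=2.9,interpolation=2);cv2.imwrite("pics/c1.png",a)
E
```

```text
longtop [0.4731 0.2621 0.232 ] side px [295.3 123.3]
shorttop [0.4815 0.1216 0.142 ] side px [304.4 202.6]
cup [ 0.6067 -0.088   0.11  ] side px [393.2 290.8]
brown [0.5954 0.0074 0.1   ] side px [375.8 257.1]
tin [ 0.463  -0.1993  0.04  ] side px [303.5 385.7]
greentop [0.3802 0.2504 0.232 ] side px [246.2 127.9]
longtop [0.4758 0.2449 0.232 ]
cup [ 0.6088 -0.091   0.11  ]
```

View pics/c1.png

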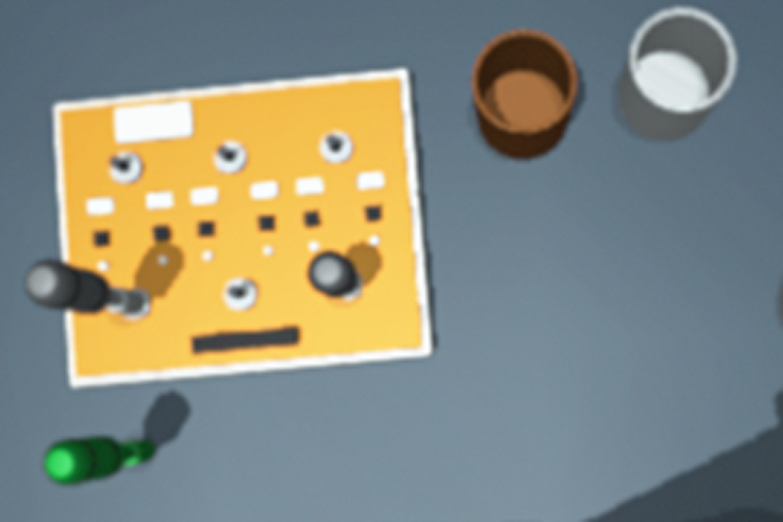

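Emit:
play_rows([
  [[0,0,0,-3.5,0,0,7.46],[0,0,0,-3.5,0,0,7.46],[0,0,0,-3.5,0,0,7.46],[0,1.65,-4.81,0,0,0,0],[0,1.65,-4.81,0,0,0,0],[0,1.65,-4.81,0,0,0,0],[0,1.65,-4.81,0,0,0,0],[0,1.65,-4.81,0,0,0,0],[0,1.65,-4.81,0,0,0,0],[0,1.65,-4.81,0,0,0,0],[0,1.65,-4.81,0,0,0,0],[0,1.65,-4.81,0,0,0,0],[0,1.65,-4.81,0,0,0,0],[0,1.65,-4.81,0,0,0,0],[0,1.65,-4.81,0,0,0,0],[0,1.65,-4.81,0,0,0,0],[0,1.65,-4.81,0,0,0,0],[0,1.65,-4.81,0,0,0,0],[0,1.65,-4.81,0,0,0,0],[0,0,0,0,0,0,0]],
])

```text
time_s: 2.6
eef_pos: [0.4736, 0.2635, 0.3599]
orientation: [0.0, 1.0, 0.002, -0.001]
force: [-0.6, 0.6, -0.7]
opening: 0.999
grasp_force: 0.0
```

Run:
```python
from h import *
s=arm.sense();im=arm.capture("wrist");cv2.imwrite("pics/w1.png",im)
print(s["time_s"],s["eef_pos"],s["orientation"].round(4),s["qpos"].round(2))
C=cam("wrist",s)
for P in [(.473,.262,.232),(.473,.262,.042),(.4815,.1216,.142)]: print(proj(C,P).round(1))
np.savez("w1.npz",p=s["eef_pos"],q=s["orientation"])
```

```text
2.6 [0.47356023 0.26351063 0.35990117] [ 2.0e-04  1.0e+00  1.8e-03 -1.1e-03] [0.29 0.32 1.1  0.   1.73 1.86]
[326.1 239.5]
[325.2 192.5]
[469.7 203.3]
```

View pics/w1.png

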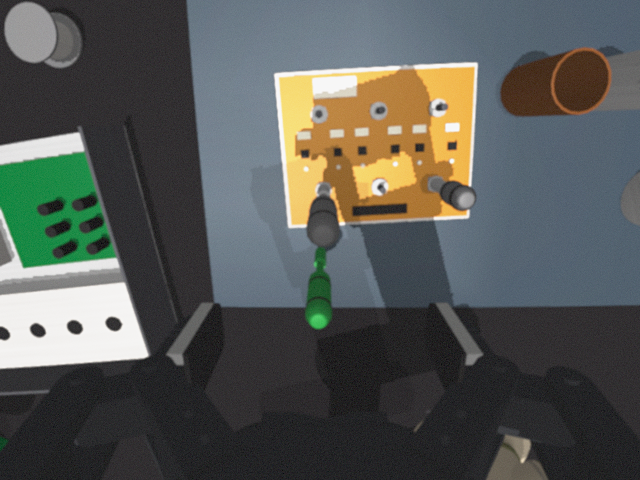

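The wrist view shows the long handle's end at ~(324,230) (predicted 326,239), its foot at (324,190), the short driver's end at (463,198), the green one at (317,318): x is off by several mm. I'll measure the handle outline properly.

Run:
```python
from h import *
d=np.load("w1.npz");s=dict(eef_pos=d["p"],orientation=d["q"])
im=cv2.imread("pics/w1.png");C=cam("wrist",s)
a=cv2.resize(im[170:270,250:400],None,fx=5,fy=5,interpolation=2)
t=cv2.imread("pics/top0.png");b=cv2.resize(t[235:285,150:225],None,fx=10,fy=10,interpolation=2)[:, :750]
cv2.imwrite("pics/c2.png",cv2.resize(np.vstack([a,b]),None,fx=.6,fy=.6))
for p in [(324,228),(324,230),(324,232)]:
    print(p,onz(C,p,.232).round(4))
    o1,d1=ray(C,p);o2,d2=ray(cam("top"),(164.8,257.6))
    l=np.linalg.lstsq(np.c_[d1,-d2],o2-o1,rcond=None)[0];print("tri",(o1+d1*l[0]).round(4),(o2+d2*l[1]).round(4))
print(onz(C,(463,198),.142).round(4), onz(C,(582,80),.11).round(4))
```

```text
(324, 228) [0.4817 0.2636 0.232 ]
tri [0.4779 0.2636 0.2186] [0.474  0.268  0.2197]
(324, 230) [0.4802 0.2636 0.232 ]
tri [0.477  0.2636 0.221 ] [0.4738 0.2672 0.222 ]
(324, 232) [0.4787 0.2636 0.232 ]
tri [0.4762 0.2636 0.2234] [0.4736 0.2665 0.2242]
[0.4867 0.1289 0.142 ] [0.6009 0.0079 0.11  ]
```

View pics/c2.png

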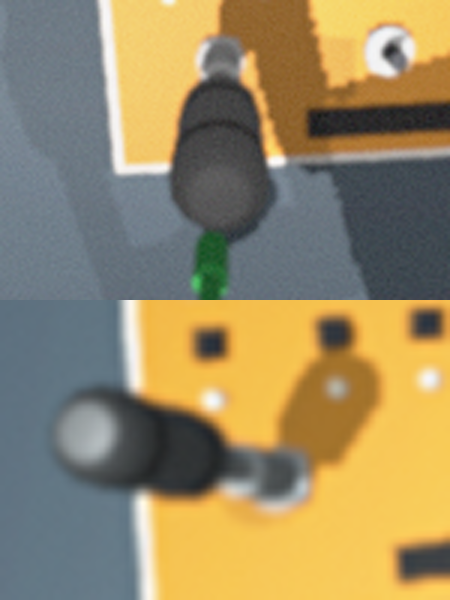

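Emit:
play_rows([
  [[0,0.3,-0.1,-0.0,0,0,0],[0,0,0,4,0,0,0],[0,0,0,4,0,0,0],[0,0,0,4,0,0,0],[0,0,0,3,0,0,0],[0,0,0,1.2,0,0,0],[0,0,0,0,0,0,0],[1,0,0,0,0,0,0],[1,0,0,0,0,0,0],[1,0,0,0,0,0,0],[1,0,0,0,0,0,0],[1,0,0,0,0,0,0],[1,0,0,0,0,0,0],[1,0,0,0,0,0,0]],
])

```text
time_s: 4.4
eef_pos: [0.4766, 0.2625, 0.1999]
orientation: [-0.001, 1.0, 0.0, 0.001]
force: [-0.1, 3.3, 6.9]
opening: 0.286
grasp_force: 59.0
```

Run:
```python
from h import *
im=arm.capture("wrist");im2=arm.capture("side")
cv2.imwrite("pics/w2.png",np.hstack([cv2.resize(im,(400,300)),cv2.resize(im2[80:320,180:500],(400,300))]))
s=arm.sense();print({k:np.round(s[k],4) for k in("time_s","eef_pos","orientation","force","opening","grasp_force")})
```

```text
{'time_s': np.float64(4.5), 'eef_pos': array([0.4766, 0.2625, 0.1999]), 'orientation': array([-5.e-04,  1.e+00,  1.e-04,  6.e-04]), 'force': array([-0.3167,  1.9405,  5.3189]), 'opening': np.float64(0.2923), 'grasp_force': np.float64(58.9876)}
```

View pics/w2.png

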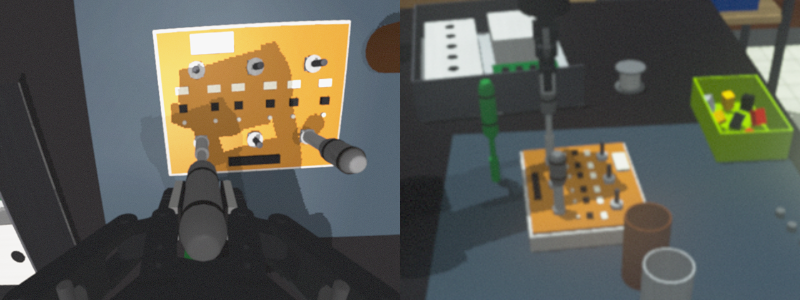

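Gripped at about 25 mm opening and 59 N, with the driver between the pads in the wrist view and the short one untouched. Next I lift it and carry it.

Emit:
play_rows([
  [[1,0,0,-1,0,0,0],[1,0,0,-1,0,0,0],[1,0,0,-1.5,0,0,0],[1,0,0,-2.5,0,0,0],[1,0,0,-3,0,0,0],[1,0,0,-3,0,0,0],[1,0,0,-3,0,0,0],[1,0.7,2,0,0,0,0],[1,1.3,3.5,0,0,0,0],[1,1.3,3.5,0,0,0,0],[1,1.3,3.5,0,0,0,0],[1,1.3,3.5,0,0,0,0],[1,1.3,3.5,0,0,0,0],[1,1.3,3.5,0,0,0,0],[1,1.3,3.5,0,0,0,0],[1,1.3,3.5,0,0,0,0],[1,1.3,3.5,0,0,0,0],[1,0.6,1.5,0,0,0,0],[1,0,0,0,0,0,0],[1,0,0,0,0,0,0]],
])

```text
time_s: 7.0
eef_pos: [0.6061, -0.0867, 0.3497]
orientation: [-0.0, 1.0, 0.001, 0.0]
force: [-0.4, 0.4, -1.8]
opening: 0.292
grasp_force: 59.0
```

Run:
```python
from h import *
s=arm.sense();im=arm.capture("wrist");im2=arm.capture("side");im3=arm.capture("top")
cv2.imwrite("pics/w3raw.png",im);cv2.imwrite("pics/s3raw.png",im2);cv2.imwrite("pics/t3raw.png",im3)
cv2.imwrite("pics/w3.png",np.hstack([cv2.resize(im,(400,300)),im2[120:420,200:600]]))
print({k:np.round(s[k],4) for k in("time_s","eef_pos","orientation","force","opening","grasp_force")})
np.savez("w3.npz",p=s["eef_pos"],q=s["orientation"])
C=cam("wrist",s);S=cam("side");x,y,z=s["eef_pos"]
print("cup rim pred wrist",proj(C,(.607,-.089,.11)),"side",proj(S,(.607,-.089,.11)),"driver foot pred",proj(C,(x,y,z-.158)),proj(S,(x,y,z-.158)))
```

```text
{'time_s': np.float64(7.0), 'eef_pos': array([ 0.6061, -0.0867,  0.3497]), 'orientation': array([-1.e-04,  1.e+00,  6.e-04,  0.e+00]), 'force': array([-0.3661,  0.3741, -1.7783]), 'opening': np.float64(0.2922), 'grasp_force': np.float64(58.9967)}
cup rim pred wrist [326.36431006 205.25711879] side [393.56068211 291.18509563] driver foot pred [324.16413236 227.83397176] [397.07663306 247.81250775]
```

View pics/w3.png

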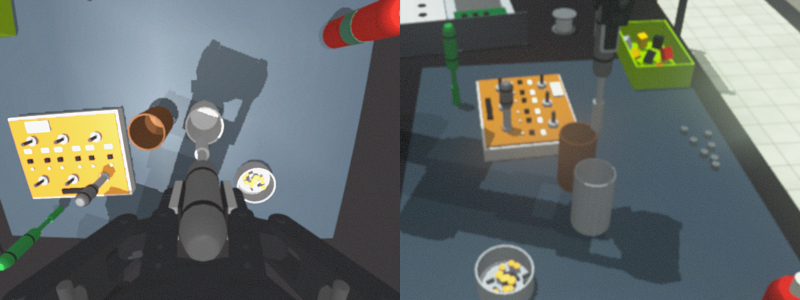

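The wrist view shows the driver held, foot ~(323,248) in full pixels, cup rim below it around (328,205). The side view shows the driver upright above the cup. I'll zoom in to compare foot and mouth.

Run:
```python
import cv2,numpy as np
w=cv2.imread("pics/w3raw.png")[150:350,260:400];s=cv2.imread("pics/s3raw.png")[140:360,340:450]
cv2.imwrite("pics/c3.png",np.hstack([cv2.resize(w,(420,600),interpolation=2),cv2.resize(s,(300,600),interpolation=2)]))
```

```text
(no output)
```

View pics/c3.png

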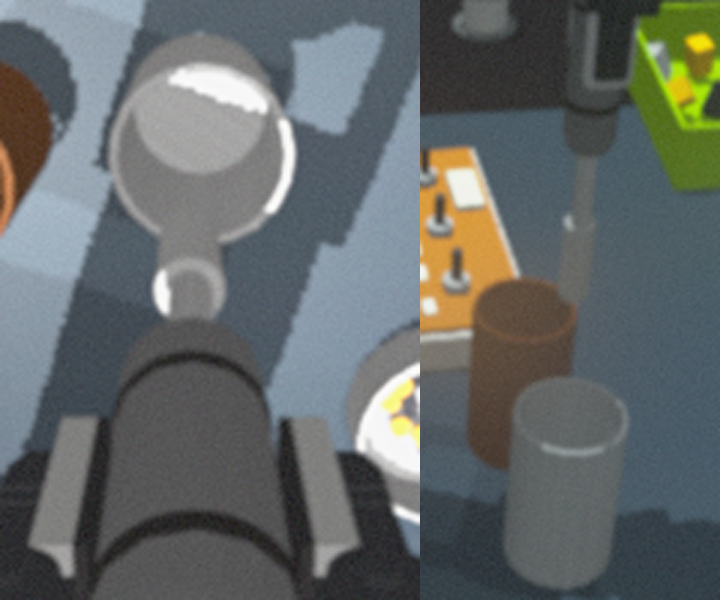

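Emit:
play_rows([
  [[1,0.3,0.35,0,0,0,0],[1,0,0,2,0,0,0],[1,0,0,2.5,0,0,0],[1,0,0,2.5,0,0,0],[1,0,0,2.5,0,0,0],[1,0,0,2.5,0,0,0],[1,0,0,2.5,0,0,0],[1,0,0,1.5,0,0,0],[1,0,0,1,0,0,0],[1,0,0,0.5,0,0,0],[1,0,0,0,0,0,0],[1,0,0,0,0,0,0]],
])

```text
time_s: 8.65
eef_pos: [0.6097, -0.0914, 0.175]
orientation: [0.0, 1.0, 0.0, 0.001]
force: [-1.3, 0.1, -1.1]
opening: 0.29
grasp_force: 59.0
```

Run:
```python
from h import *
im=arm.capture("wrist");im2=arm.capture("side")
cv2.imwrite("pics/w4.png",np.hstack([cv2.resize(im,(400,300)),cv2.resize(im2[200:380,320:560],(400,300))]))
```

```text
(no output)
```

View pics/w4.png

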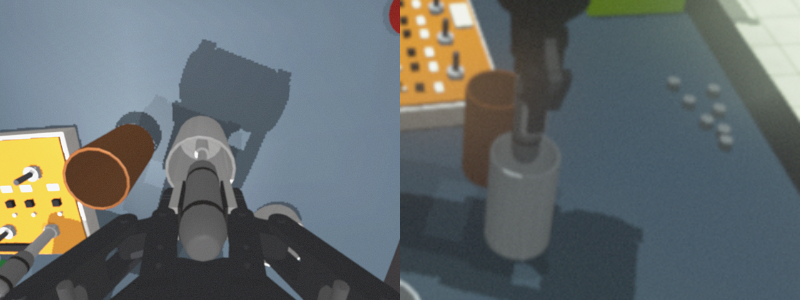

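Both views show the driver's shank inside the steel cup's mouth, the cup upright. I'll lower it slowly until it touches.

Emit:
play_rows([
  [[1,0,0,0.4,0,0,0],[1,0,0,0.3,0,0,0],[1,0,0,0.2,0,0,0],[1,0,0,0,0,0,0],[1,0,0,0,0,0,0]],
])

```text
time_s: 9.38
eef_pos: [0.6095, -0.0914, 0.1654]
orientation: [0.0, 1.0, 0.0, 0.0]
force: [-0.5, 0.7, -1.8]
opening: 0.289
grasp_force: 59.0
```

Emit:
play_rows([
  [[1,0,0,0.1,0,0,0],[1,0,0,0,0,0,0],[1,0,0,0,0,0,0]],
])

```text
time_s: 9.75
eef_pos: [0.6094, -0.0913, 0.1643]
orientation: [0.0, 1.0, 0.0, -0.0]
force: [-0.2, -0.2, -1.5]
opening: 0.293
grasp_force: 59.0
```

Emit:
play_rows([
  [[1,0,0,0.1,0,0,0],[1,0,0,0,0,0,0],[1,0,0,0,0,0,0]],
])

```text
time_s: 10.12
eef_pos: [0.6096, -0.0914, 0.1639]
orientation: [0.0, 1.0, 0.0, 0.001]
force: [0.0, 0.4, 4.9]
opening: 0.293
grasp_force: 59.5
```

It touched the floor (force z +5 N). Now I open gradually.

Emit:
play_rows([
  [[0.65,0,0,0,0,0,0],[0.6,0,0,0,0,0,0],[0.5,0,0,0,0,0,0],[0.4,0,0,0,0,0,0],[0.2,0,0,0,0,0,0],[0,0,0,0,0,0,0],[0,0,0,0,0,0,0],[0,0,0,0,0,0,0]],
])

```text
time_s: 11.12
eef_pos: [0.6094, -0.0913, 0.1633]
orientation: [-0.0, 1.0, 0.0, -0.0]
force: [0.5, 0.3, 0.3]
opening: 0.999
grasp_force: 0.0
```

Run:
```python
from h import *
im=arm.capture("wrist");im2=arm.capture("side")
cv2.imwrite("pics/w5.png",np.hstack([cv2.resize(im,(400,300)),cv2.resize(im2[200:380,320:560],(400,300))]))
```

```text
(no output)
```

View pics/w5.png

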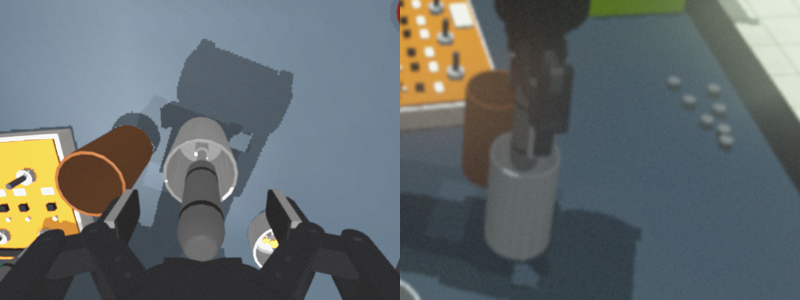

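The driver stands free and upright between the open fingers (handle end ~(202,240) in the left half). I'll rise straight up.

Emit:
play_rows([
  [[0,0,0,-0.5,0,0,0],[0,0,0,-1.5,0,0,0],[0,0,0,-3,0,0,0],[0,0,0,-4,0,0,0],[0,0,0,-4,0,0,0],[0,0,0,-4,0,0,0],[0,-3,0,0,0,0,0],[0,-5,0,0,0,0,0],[0,-5,0,0,0,0,0],[0,-2,0,0,0,0,0],[0,0,0,0,0,0,0],[0,0,0,0,0,0,0]],
])

```text
time_s: 12.72
eef_pos: [0.4601, -0.0915, 0.3339]
orientation: [0.0, 1.0, 0.0, 0.001]
force: [0.4, -0.0, -1.2]
opening: 0.999
grasp_force: 0.0
```

Run:
```python
from h import *
im=arm.capture("top");im2=arm.capture("side")
cv2.imwrite("pics/w6.png",np.hstack([cv2.resize(im,(400,300)),cv2.resize(im2[100:430,180:620],(400,300))]))
```

```text
(no output)
```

View pics/w6.png

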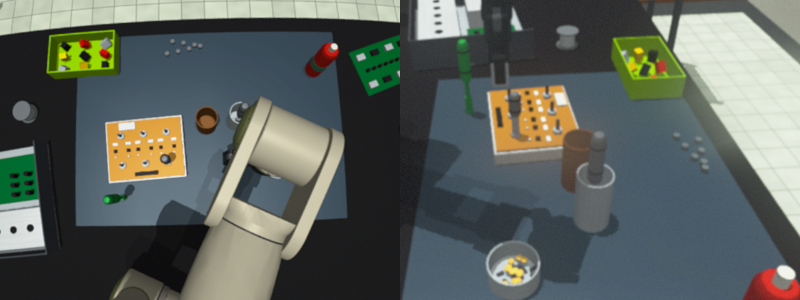

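The side view shows the driver standing in the upright cup (handle ~(597,155)), with the short driver on its shaft and the tin, green driver and brown cup in place.

```bash
python3 -c "
from plant import arm
print(arm.close_job())"
```

```text
the job is handed in; nothing more can be done
None
```

The long driver is standing upright, socket end down, in the steel cup, which is still standing; the short driver, the tin and the look-alikes were left alone, and the job was handed in at about 13 s.

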